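# Zero the sample mill and back it off two clicks

### The job

Set the bench mill's grind: turn the ribbed adjustment ring on its top clockwise (seen from above) until you feel the burrs touch, without forcing them, then back it off two clicks and let go. Do not touch the red marker on the mill's neck with the hand or the arm, and leave everything else on the bench as it stands.

Things in the scene. Friction and masses are not known exactly. Their poses are not given: they have to be found in the camera images.
- mill: Electric bench mill for salt samples, fixed: ivory housing 130 x 120 mm, 112 mm high, above it a grey round neck (36 mm radius, wider below 124 mm, up to 148 mm). Origin: on the vertical burr axis at bench level; z up, x towards the steel spout, which reaches 85 mm from the axis. A black filler cap (36 mm across) shows in the middle of the ring, up to 206 mm above the bench.
- ring: Adjustment ring on the mill: turns about its vertical axis, does not rise. Origin: on the axis at the underside of its flange, 150 mm above the bench; z up, x to its white tab. Clockwise from above (x turning to -y) closes the burrs. Clicks 12 times a turn (30 deg = 0.524 rad), rests only in a notch, moving to the nearest when let go: friction 0.01 N m, click ripple up to +-0.04 N m.
- ring_grip (a point): Point on the ring's axis, 183 mm above the bench, mid height to grip. Grip band: dark ribbed round drum, 52 mm across, from 156 to 200 mm above the bench, gripped from above at any yaw; under it the bare aluminium flange, 80 mm across, 150 to 156 mm above the bench. Two clicks back is 60 degrees from the deepest point reached, give or take half a click (it rests in the nearest notch).
- burr_touch (a point): Point on the mill's axis 110 mm up, where the burrs are hidden. They touch 0.8 to 1.75 rad clockwise of the start, each time elsewhere; it shows nowhere and must be felt. From there a spring seat resists with 0.06 N m plus 1.2 N m per rad, on top of friction and clicks. At 0.11 N m (5 N at 22 mm radius inside) or more from the burr they touch properly; above 0.44 N m (20 N) they are forced.
- ring_tab (a point): Centre of the white index tab of the ring (12 mm radial x 8 mm wide x 20 mm high), at 44 mm radius, 146 mm above the bench. It turns with the ring.
- marker: Red collar under the ring's flange, 77 mm across, 132 to 138 mm above the bench, turns about the same axis (friction 0.012 N m). Origin: on the axis, 132 mm up; z up, x to its tab. The white tab pushes its red tab clockwise and leaves it there when backed off: it keeps the deepest setting. It starts ahead of the white tab and tells nothing of where the burrs touch. The robot must not touch it.
- marker_tab (a point): Centre of the marker's red tab (12 mm radial x 8 mm wide x 14 mm high), at 44 mm radius, 139 mm above the bench. When the white tab lies against it, the two tabs' directions are 0.21 rad apart.
- cup: Small glass catch cup, 48 mm across, 50 mm high, standing near the spout. Origin: centre of its underside. Bystander.
- tray: Fixed pale grey tray, 160 x 250 x 35 mm, walls 4 mm. Origin: centre of its underside. Bystander.
- reagent: White bottle with lime cap, 72 mm across, 135 mm high, in the tray. Origin: centre of its underside. Bystander.
- dropper: White dropper bottle, 30 mm across, 72 mm high, in the tray. Origin: centre of its underside. Bystander.
- carton: White carton, 35 x 60 x 85 mm, in the tray. Origin: centre of its underside. Bystander.
- blue_cap: Blue screw cap, 36 mm across, 13 mm high, lying on the paper. Origin: centre of its underside. Bystander.
- pestle: White porcelain pestle, 145 mm long, up to 26 mm thick, lying on the paper along its x axis. Origin: below its middle. Bystander.
- dish: White porcelain dish, 90 mm across, 28 mm high. Origin: centre of its underside. Bystander.

How it is judged (in metres and radians):
On the way:
1. the ring is turned clockwise until the burrs touch (at least 5 N between ring and burr) (contact force between ring and mill above 5 N), for 0.05 s.
At the end, for the whole second after the job is handed in: After the burrs have touched, the ring rests two clicks (60 degrees, give or take about half a click) anticlockwise of its deepest point, which the red marker keeps: the white and red tab centres end 40 to 63 mm apart. The ring is still and released (distance between ring_tab and marker_tab between 0.04 and 0.063 m and angular speed of ring below 0.05 rad/s and contact force between each of the arm, the fingers and ring below 0.1 N).
It fails at once if the burrs are forced together (more than 20 N between ring and burr, 0.44 N m) (contact force between ring and mill above 20 N).
It fails at once if the robot touches the red marker (contact force between any of the fingers, the arm and marker above 0.5 N).
It fails at once if a bystander is moved by more than 15 mm (distance of any of cup, reagent, dropper, carton, blue_cap, pestle, dish from where it was at the start of the episode above 0.015 m).
It also fails if it takes over 64 s, if anything falls off the work surface, if the arm or the gripper's body presses on something with over 40 N, if the wrist force passes 120 N, or if a joint passes its speed limit or range.

### The arm

A 6-joint arm with a two-finger parallel gripper is mounted at the origin on the work surface. World frame = base frame: x ahead of the robot, y to its left, z up, the work surface at z = 0. Lengths are in m, angles in degrees, forces in N, time in s.
With the tool pointing down it reaches from about 0.2 to 0.875 m from the base axis. Payload 3.4 kg.
Tool frame: the origin (TCP) lies on the mounting face of the last link; the fingertips stand 199 mm ahead of it and the grasp point (between the pads) lies 180 mm ahead of it; z points along the fingers, y is the line along which they close (so a half turn about z gives the same grasp; the last joint's range is limited). The gripper opens to 94 mm and grips with 3 to 60 N. Pads are 16 mm wide; open, the fingers measure 119 mm over their backs; the gripper's body (75 mm by 177 mm) begins 78 mm behind the grasp point.
Start: joints at [-72.307, 15.808, 86.224, -0, 77.962, -6.933], TCP at [0.24, -0.523, 0.405] pointing down, gripper open.
Joint ranges: [-165.64, 165.64], [-43.16, 119.46], [12.63, 154.43], [-67.54, 247.53], [6.08, 155.33], [-154.97, 154.97]. Speed limits (degrees/s): [147.25, 147.25, 180, 180, 180, 180].

### API

Orientations are given as a 3x3 rotation matrix whose columns are the frame's x, y, z axes.
In Python, from cell import r gives the robot as it stands.
- The arm moves only by the shell command python3 -m crank 'ROWS' [FORCE]. ROWS is a JSON object of lists of equal length, an entry for each row: "grip": the opening, from 0 (shut) to 1 (fully open); "translation": the shift along the tool's x, y, z scaled (see below), a list of three; "turn": the turn about the tool's z scaled (see below). In form: {"grip": [grip, ...], "translation": [[tx, ty, tz], ...], "turn": [turn, ...]}. A call has 1 to 12 rows; each row shifts and turns the commanded pose from where the row before left it, along the tool's axes as they then stand; what a row does not reach is not made up. The controller multiplies each number of a shift by 2 cm and each number of a turn by 180 degrees. A row lasts 1/10 s, in which the tool goes at most 50 mm and 8.59 degrees, less where a joint would pass 70% of its speed; a pose out of reach is approached as far as the arm can. A call with a number of a shift or a turn outside -1 to 1 is refused whole. A call with a gripper value outside its range is refused whole. The fingers move at their own pace and stop on an object; FORCE is the grip in N (left out, the last holds). Time passes only in rows, so rows that do not move let the fingers close. It gives the time, the measured TCP pose, the force, the opening and the grip force at its end, in the units of the state.
- r.get_obs(): the state, without advancing time (a new reading comes with each control period).
- r.capture(name): name is "side" or "top"; returns the picture (400x640x3 uint8, blue, green, red); there is no depth.
- r.calibration(name): a dict with "K" (3x3 intrinsics, pixels), "world_from_camera" (4x4, takes a point from camera to world coordinates). Camera axes: x right, y down, z forward; pixel columns grow to the right and rows downward; lengths in m; the calibration is good to about 2 mm. A picture is of the moment at which its call begins. calibration takes no time and is no camera call.
- r.finish_job(): hands the job in; it is judged then, once.
The state is a dict: "clock": time; "q": joint angles; "joint_velocities": joint speeds; "joint_efforts": joint torques, N m; "eef_pos": TCP position; "orientation": TCP orientation; "ft_force": force on the tool from outside, world axes, zero at the start; "torque": the same for the moment, N m; "grip_width": finger opening in m; "finger_force": force on a finger pad.
Only numpy, scipy, OpenCV 4.12 (cv2) and the standard library are available. Lean on these libraries where they do the work, as an engineer would, in place of code of your own. Each camera call takes 0.05 s, during which the arm holds its last target. There are 200 camera calls.

## Working session

There is one attempt and no reset: what is moved stays moved. The work goes in short steps, Python scripts to look and compute and a shell command to move; the robot and the scene stay as the last step left them, time stands still between calls to the robot, and variables do not carry over. Pictures are saved under pics/ and viewed, at most 10 in all, crops included, and the job is handed in when it is done.

```bash
ls; mkdir -p pics; python3 - <<'E'
from cell import r
import cv2,numpy as np
np.set_printoptions(precision=4,suppress=True)
for n in("side","top"):
    cv2.imwrite(f"pics/{n}0.png",r.capture(n)); c=r.calibration(n); print(n,np.array(c["K"]),np.array(c["world_from_camera"]))
print(r.get_obs())
E
```

```text
pics
side [[402.2188   0.     326.4941]
 [  0.     402.2188 195.8689]
 [  0.       0.       1.    ]] [[-0.9806 -0.1238  0.152   0.3883]
 [-0.1949  0.5326 -0.8236  0.9271]
 [ 0.021  -0.8373 -0.5464  0.7326]
 [ 0.      0.      0.      1.    ]]
top [[474.2077   0.     318.726 ]
 [  0.     474.2077 202.7121]
 [  0.       0.       1.    ]] [[ 0.0263 -0.9954  0.0923  0.4102]
 [-0.9997 -0.0261  0.0034  0.0026]
 [-0.001  -0.0924 -0.9957  1.7173]
 [ 0.      0.      0.      1.    ]]
{'clock': 0.1, 'q': array([-72.3065,  15.8432,  86.2853,   0.0001,  77.9634,  -6.9303]), 'joint_velocities': array([-0.0596, -0.0353, -0.1807,  0.0346,  0.067 , -0.0992]), 'joint_efforts': array([  0.0021, -40.5455, -23.778 ,   0.0705,   0.0299,  -0.0001]), 'eef_pos': array([ 0.2395, -0.5225,  0.4039]), 'orientation': array([[ 0.9091,  0.4167, -0.0005],
       [ 0.4167, -0.9091,  0.0015],
       [ 0.0002, -0.0016, -1.    ]]), 'ft_force': array([ 0.5602, -0.1723, -0.2238]), 'torque': array([-0.0201,  0.0123,  0.0219]), 'finger_force': 0.0, 'grip_width': 0.09380484425560162}
```

View pics/top0.png

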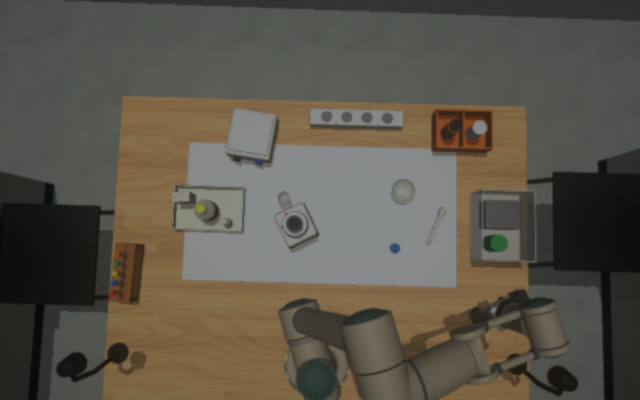

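View pics/side0.png

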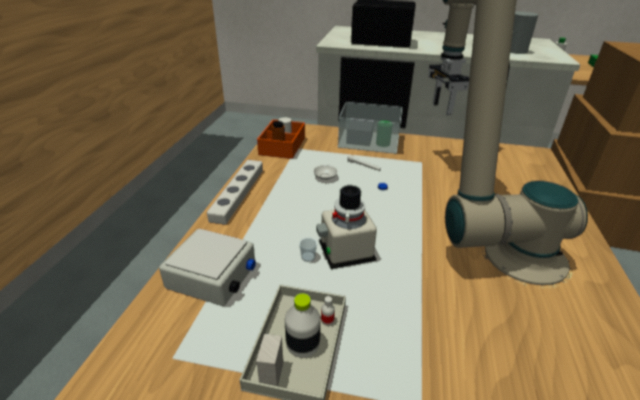

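The mill's ring shows near (295,224) in the top view and (349,200) in the side view. The cup is at the spout, near (285,200) in the top view, and the tray bottles are to the left. Next I'll take enlarged crops.

```bash
cat > h.py <<'E'
import numpy as np,cv2
from cell import r
np.set_printoptions(precision=4,suppress=True)
def ray(n,u,v,z):
    c=r.calibration(n);T=np.array(c["world_from_camera"]);d=T[:3,:3]@np.linalg.solve(np.array(c["K"]),[u,v,1]);o=T[:3,3]
    return o+d*(z-o[2])/d[2]
def proj(n,p):
    c=r.calibration(n);T=np.linalg.inv(np.array(c["world_from_camera"]));q=np.array(c["K"])@(T[:3,:3]@np.asarray(p,float)+T[:3,3]);return q[:2]/q[2]
E
python3 - <<'E'
from h import *
a=cv2.imread("pics/top0.png")[190:255,260:330]; b=cv2.imread("pics/side0.png")[175:275,295:395]
a=cv2.resize(a,None,fx=6,fy=6,interpolation=cv2.INTER_CUBIC);b=cv2.resize(b,None,fx=4,fy=4,interpolation=cv2.INTER_CUBIC)
o=np.zeros((400,820,3),np.uint8);o[:390,:420]=a;o[:400,420:]=b
cv2.imwrite("pics/crop0.png",o[:,:800])
print(ray("top",295,224,.2),ray("side",349,190,.206))
E
```

```text
[0.4805 0.0819 0.2   ] [0.4861 0.0949 0.206 ]
```

View pics/crop0.png

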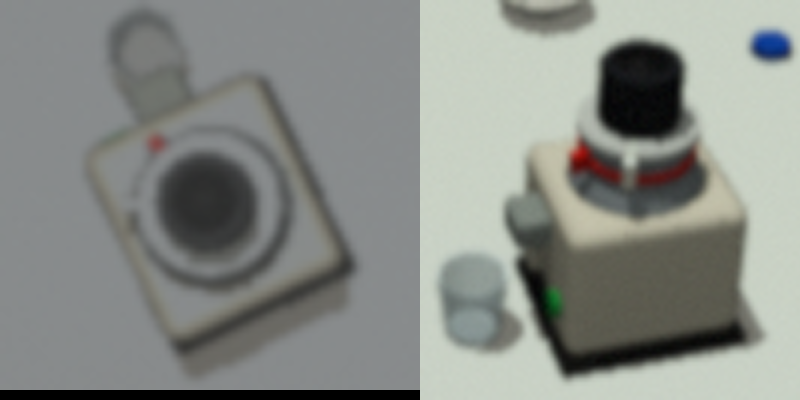

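```bash
python3 - <<'E'
from h import *
t=cv2.imread("pics/top0.png",0).astype(float);s=cv2.imread("pics/side0.png",0).astype(float)
# dark drum in top: centroid of dark pixels near ring
w=t[212:236,282:306]; m=(w<85)
n,l,st,ce=cv2.connectedComponentsWithStats(m.astype(np.uint8)); 
for k in range(1,n): print(st[k],ce[k]+[282,212])
w=s[180:215,335:368]; m=(w<60)
n,l,st,ce=cv2.connectedComponentsWithStats(m.astype(np.uint8))
for k in range(1,n):
  if st[k][4]>20: print("side",st[k],ce[k]+[335,180])
A=ray("top",293.9,223.6,.198);print("top",A)
x,y=A[:2]
print("proj side .2/.156/.206",[proj("side",[x,y,z]) for z in (.206,.2,.178,.156)])
# tab directions
for nm,u,v,z in(("white",132,205,.15),("red",157,143,.146)):
  p=ray("top",(u+.5)/6-.5+260,(v+.5)/6-.5+190,z);d=p-A;print(nm,np.hypot(*d[:2]),np.degrees(np.arctan2(d[1],d[0])))
# flange ellipse centre from top crop
print("flange",ray("top",(212.5)/6-.5+260,(206.5)/6-.5+190,.156))
E
```

```text
[  5   4  16  16 206] [294.165  223.5922]
[18 19  6  5 10] [302.9 233.4]
side [  5   6  20  23 407] [349.8157 197.4128]
top [0.4818 0.0856 0.198 ]
proj side .2/.156/.206 [array([351.2595, 188.2478]), array([351.1274, 190.2969]), array([350.6502, 197.6967]), array([350.1842, 204.9224])]
white 0.043317821677757135 89.07870440516085
red 0.047136070950602425 41.046748027107924
flange [0.4829 0.0845 0.156 ]
```

```bash
python3 -m crank '{"grip":[1,1,1,1,1,1,1,1,1,1,1,1],"translation":[[0,0,-1],[0,0,-1],[0.98,-0.94,0],[0.99,-0.94,0],[0.99,-0.94,0],[0.99,-0.94,0],[0.99,-0.94,0],[0.99,-0.94,0],[0.99,-0.94,0],[0.99,-0.94,0],[0.99,-0.94,0],[0.99,-0.94,0]],"turn":[0,0,0,0,0,0,0,0,0,0,0,0]}' 20
python3 -m crank '{"grip":[1,1,1,1,1,1,1,1,1,1,1,1],"translation":[[0.99,-0.94,0],[0.99,-0.94,0],[0.99,-0.94,0],[0.99,-0.94,0],[0.99,-0.94,0],[0.99,-0.94,0],[0.99,-0.94,0],[0.99,-0.94,0],[0.99,-0.94,0],[0.99,-0.94,0],[0.99,-0.94,0],[0.99,-0.94,0]],"turn":[0,0,0,0,0,0,0,0,0,0,0,0]}'
python3 -m crank '{"grip":[1,1,1,1,1,1,1,1,1,1,1,1],"translation":[[0.99,-0.94,0],[0.97,-0.93,0],[0,0,0],[0,0,0],[0,0,0],[0,0,0],[0,0,0],[0,0,0],[0,0,0],[0,0,0],[0,0,0],[0,0,0]],"turn":[0,0,-0.04,-0.04,-0.04,-0.04,-0.04,-0.04,-0.04,-0.04,-0.04,-0.04]}'
python3 -m crank '{"grip":[1,1,1,1,1,1,1,1,1,1,1,1],"translation":[[0,0,0],[0,0,0],[0,0,0],[0,0,0],[0,0,0],[0,0,0],[0,0,0],[0,0,0],[0,0,0],[0,0,0],[0,0,0],[0,0,0]],"turn":[-0.04,-0.04,-0.04,-0.04,-0.04,-0.04,-0.04,-0.04,-0.04,-0.02,0,0]}'
python3 -c "
from h import *
o=r.get_obs();print(o)"
```

```text
clock: 1.3
eef_pos: [0.3412, -0.2682, 0.4443]
orientation: [[0.909, 0.416, -0.0], [0.416, -0.909, 0.0], [-0.0, -0.001, -1.0]]
ft_force: [0.4, 0.9, 0.4]
grip_width: 0.094
finger_force: 0.0
clock: 2.5
eef_pos: [0.4632, 0.0359, 0.4443]
orientation: [[0.909, 0.417, -0.001], [0.417, -0.909, -0.0], [-0.001, -0.0, -1.0]]
ft_force: [0.6, -0.3, 0.4]
grip_width: 0.0937
finger_force: 0.0
clock: 3.7
eef_pos: [0.4829, 0.085, 0.4442]
orientation: [[-0.12, 0.993, -0.001], [0.993, 0.12, -0.0], [-0.0, -0.001, -1.0]]
ft_force: [-0.6, -0.6, -0.0]
grip_width: 0.0938
finger_force: 0.0
clock: 4.9
eef_pos: [0.483, 0.085, 0.4444]
orientation: [[-0.966, 0.26, -0.001], [0.26, 0.966, -0.0], [0.001, -0.0, -1.0]]
ft_force: [-0.1, 0.9, 0.7]
grip_width: 0.094
finger_force: 0.0
{'clock': 4.9, 'q': array([  1.8491,   7.2353,  91.8279,  -0.0047,  80.974 , -73.0971]), 'joint_velocities': array([ 0.0918, -0.1141, -0.1127, -0.0509,  0.0341, -0.0911]), 'joint_efforts': array([ -0.0016, -31.8341, -24.1075,   0.0051,   0.08  ,  -0.015 ]), 'eef_pos': array([0.483 , 0.085 , 0.4444]), 'orientation': array([[-0.9657,  0.2597, -0.0006],
       [ 0.2597,  0.9657, -0.0001],
       [ 0.0006, -0.0003, -1.    ]]), 'ft_force': array([-0.1132,  0.8859,  0.6775]), 'torque': array([ 0.0553, -0.1702,  0.0338]), 'finger_force': 0.0, 'grip_width': 0.09399771673192575}
```

```bash
python3 -m crank '{"grip":[1,1,1,1,1,0.5,0.5,0.5,0.5,0.5,0.5,0.5],"translation":[[0,0,1],[0,0,1],[0,0,1],[0,0,0.9],[0,0,0],[0,0,0],[0,0,0],[0,0,0],[0,0,0],[0,0,0],[0,0,0],[0,0,0]],"turn":[0,0,0,0,0,0,0,0,0,0,0,0]}' 6
python3 - <<'E'
from h import *
o=r.get_obs();print(o["torque"],o["q"])
a=r.capture("top")[175:265,250:340];b=r.capture("side")[150:240,305:395]
cv2.imwrite("pics/c1.png",cv2.resize(np.hstack([a,b]),None,fx=4.4,fy=4.4,interpolation=cv2.INTER_CUBIC))
E
```

```text
clock: 6.1
eef_pos: [0.4832, 0.0851, 0.3669]
orientation: [[-0.966, 0.258, 0.001], [0.258, 0.966, 0.0], [-0.0, 0.0, -1.0]]
ft_force: [-0.3, 0.4, 1.1]
grip_width: 0.0517
finger_force: 6.0
[ 0.1014 -0.1074 -0.0317] [  1.8517  10.0127  99.6919   0.0106  70.2628 -73.1729]
```

View pics/c1.png

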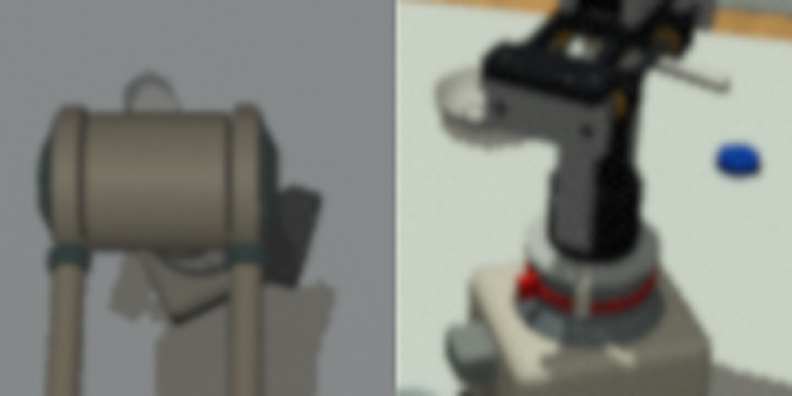

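The fingers hold the drum at a width of 51.7 mm with little side force. In the side crop the white tab is at (583,290), and the red tab is clear of the fingers. Next I'll grip at 20 N and turn clockwise 40°, which is below the earliest touch.

```bash
cat > s.py <<'E'
from h import *
o=r.get_obs();R=o["orientation"];y=np.degrees(np.arctan2(R[1,0],R[0,0]))
print("cw deg",round((165.05-y)%360,2),"tz",o["torque"][2],"F",o["ft_force"],"w",o["grip_width"],"q6",o["q"][5],"eff6",o["joint_efforts"][5])
E
python3 s.py; python3 -m crank '{"grip":[0.5,0.5],"translation":[[0,0,0],[0,0,0]],"turn":[0,0]}' 20 >/dev/null; python3 s.py
python3 -m crank '{"grip":[0.5,0.5,0.5,0.5,0.5],"translation":[[0,0,0],[0,0,0],[0,0,0],[0,0,0],[0,0,0]],"turn":[0.03,0.03,0.03,0.02,0]}' >/dev/null; python3 s.py
python3 -m crank '{"grip":[0.5,0.5,0.5,0.5,0.5],"translation":[[0,0,0],[0,0,0],[0,0,0],[0,0,0],[0,0,0]],"turn":[0.03,0.03,0.03,0.03,0]}' >/dev/null; python3 s.py
```

```text
cw deg 0.03 tz -0.033011450821122536 F [-0.0462  0.3185  3.0629] w 0.05169389267339491 q6 -73.17411056085994 eff6 -0.002900609979405999
cw deg 0.03 tz 0.013100190755648711 F [-0.8651  0.8742  4.2686] w 0.05174769576364811 q6 -73.173082656904 eff6 -0.0031590423895977437
cw deg 19.82 tz -0.07616899340623806 F [0.3539 0.9699 4.4322] w 0.051703911221986594 q6 -53.377025919639024 eff6 0.23018026258796453
cw deg 41.35 tz 0.0022686329038054676 F [-0.425   1.9988  4.5842] w 0.05174808848502479 q6 -31.853496160079466 eff6 0.39041144773364067
```

```bash

python3 -m crank '{"grip":[0.5,0.5],"translation":[[0,0,0],[0,0,0]],"turn":[0.02,0]}' >/dev/null; python3 s.py
python3 -m crank '{"grip":[0.5],"translation":[[0,0,0]],"turn":[0]}' >/dev/null; python3 s.py
python3 -m crank '{"grip":[0.5,0.5],"translation":[[0,0,0],[0,0,0]],"turn":[0.02,0]}' >/dev/null; python3 s.py
python3 -m crank '{"grip":[0.5],"translation":[[0,0,0]],"turn":[0]}' >/dev/null; python3 s.py
```

```text
cw deg 44.88 tz 0.003174686466156866 F [0.8511 1.9566 5.3251] w 0.051559044266340184 q6 -28.32073212465261 eff6 0.20999872125685215
cw deg 44.87 tz 0.005672544972871027 F [0.6156 3.0895 5.0943] w 0.05204133526626424 q6 -28.33433431509799 eff6 -0.01046211167704314
cw deg 48.54 tz -0.04382608204364786 F [-0.1929  1.8343  4.8609] w 0.051843016463707495 q6 -24.66678911923142 eff6 0.18786450382322073
cw deg 48.48 tz -0.03531195479502434 F [0.4987 2.1811 4.9026] w 0.051571948668877265 q6 -24.72897958642962 eff6 -0.028845228371210396
```

```bash

python3 -m crank '{"grip":[0.5,0.5,0.5],"translation":[[0,0,0],[0,0,0],[0,0,0]],"turn":[0.02,0,0]}' >/dev/null; python3 s.py
python3 -m crank '{"grip":[0.5,0.5,0.5],"translation":[[0,0,0],[0,0,0],[0,0,0]],"turn":[0.02,0,0]}' >/dev/null; python3 s.py
```

```text
cw deg 52.08 tz -0.057463632654291344 F [1.5035 2.42   4.8218] w 0.05196070971492761 q6 -21.12599672030332 eff6 -0.05266887601464987
cw deg 55.69 tz -0.12503717411981718 F [-0.5706  2.5356  5.0223] w 0.05144801911760572 q6 -17.521570824992562 eff6 -0.08402268402278423
```

```bash

python3 -m crank '{"grip":[0.5,0.5,0.5],"translation":[[0,0,0],[0,0,0],[0,0,0]],"turn":[0.01,0,0]}' >/dev/null; python3 s.py
```

```text
cw deg 57.48 tz -0.03722907940454917 F [0.1183 2.3585 4.7856] w 0.05139473172958974 q6 -15.728426930398191 eff6 -0.055586330126971006
```

```bash

python3 -m crank '{"grip":[0.5,0.5,0.5],"translation":[[0,0,0],[0,0,0],[0,0,0]],"turn":[0.02,0,0]}' >/dev/null; python3 s.py
python3 -m crank '{"grip":[0.5,0.5,0.5],"translation":[[0,0,0],[0,0,0],[0,0,0]],"turn":[0.02,0,0]}' >/dev/null; python3 s.py
```

```text
cw deg 61.07 tz 0.007917618163018732 F [0.1381 2.4235 5.196 ] w 0.05185493556293327 q6 -12.13661569273519 eff6 0.016248418833129108
cw deg 64.67 tz 0.0361791035227489 F [-0.1086  2.1419  5.0404] w 0.05171873759529688 q6 -8.534790914427651 eff6 0.007206813606899232
```

```bash

python3 -m crank '{"grip":[0.5,0.5,0.5],"translation":[[0,0,0],[0,0,0],[0,0,0]],"turn":[0.02,0,0]}' >/dev/null; python3 s.py
```

```text
cw deg 68.27 tz -0.04192419706069152 F [0.8311 1.5596 4.4175] w 0.05184952129715595 q6 -4.9330487279832385 eff6 -0.009845195745583624
```

```bash

python3 -m crank '{"grip":[0.5,0.5,0.5],"translation":[[0,0,0],[0,0,0],[0,0,0]],"turn":[0.02,0,0]}' >/dev/null; python3 s.py
python3 -m crank '{"grip":[0.5,0.5,0.5],"translation":[[0,0,0],[0,0,0],[0,0,0]],"turn":[0.02,0,0]}' >/dev/null; python3 s.py
python3 - <<'E'
from h import *
b=r.capture("side")[150:240,305:395]
cv2.imwrite("pics/c2.png",cv2.resize(b,None,fx=5,fy=5,interpolation=cv2.INTER_CUBIC))
E
```

```text
cw deg 71.86 tz -0.05687171166912369 F [-0.4974  2.7042  4.1872] w 0.05132936000012582 q6 -1.3517987179712858 eff6 -0.016095576575025916
cw deg 75.45 tz 0.01473304947455083 F [1.6094 1.8324 5.3601] w 0.05186310888849262 q6 2.239247409251279 eff6 0.03889201325364411
```

View pics/c2.png

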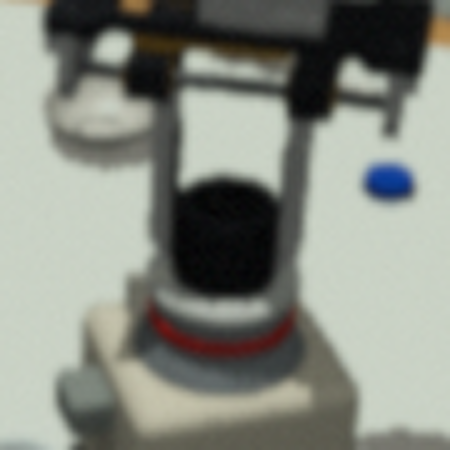

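The white tab has left the camera-facing side, with a block at the left rim near (135,290). So the ring is following the hand. I'll go on.

```bash

python3 -m crank '{"grip":[0.5,0.5,0.5],"translation":[[0,0,0],[0,0,0],[0,0,0]],"turn":[0.02,0,0]}' >/dev/null; python3 s.py
python3 -m crank '{"grip":[0.5],"translation":[[0,0,0]],"turn":[0]}' >/dev/null; python3 s.py
```

```text
cw deg 79.04 tz 0.04326549730898256 F [0.739  2.828  5.2555] w 0.051438010757357606 q6 5.830446910790425 eff6 0.09417254012078047
cw deg 79.03 tz 0.12197582428534229 F [0.3039 1.7296 5.1261] w 0.05184521917540819 q6 5.83005967636856 eff6 0.0858813151717186
```

```bash

python3 -m crank '{"grip":[0.5,0.5,0.5],"translation":[[0,0,0],[0,0,0],[0,0,0]],"turn":[0.02,0,0]}' >/dev/null; python3 s.py
python3 -m crank '{"grip":[0.5],"translation":[[0,0,0]],"turn":[0]}' >/dev/null; python3 s.py
```

```text
cw deg 82.61 tz 0.17568000555064595 F [0.466  2.8356 5.9793] w 0.05180586094713023 q6 9.409051865100833 eff6 0.15367534942924976
cw deg 82.61 tz 0.1658921064325491 F [0.8331 3.0388 5.0558] w 0.05175168661254389 q6 9.405455189939332 eff6 0.14453780371695757
```

```bash

python3 -m crank '{"grip":[0.5,0.5,0.5,0.5],"translation":[[0,0,0],[0,0,0],[0,0,0],[0,0,0]],"turn":[0.01,0,0,0]}' >/dev/null; python3 s.py
python3 -m crank '{"grip":[0.5],"translation":[[0,0,0]],"turn":[0]}' >/dev/null; python3 s.py
```

```text
cw deg 84.41 tz 0.18381028277466047 F [0.6895 1.7434 5.2346] w 0.05175696511763823 q6 11.203384106623808 eff6 0.1729977736249566
cw deg 84.4 tz 0.1650999642345995 F [1.3552 3.4916 5.334 ] w 0.05173936287770612 q6 11.200954747394027 eff6 0.17322771716862917
```

The burr torque is about 0.19 N m, which is a proper touch and well under 0.44. The ring is now at 84.4°. The nearest notch to 60° back is the one at 30°, so I'll back off 54.4° and release.

```bash

python3 -m crank '{"grip":[0.5,0.5,0.5,0.5,0.5,0.5,0.5,0.5,0.5,0.5,0.5,0.5],"translation":[[0,0,0],[0,0,0],[0,0,0],[0,0,0],[0,0,0],[0,0,0],[0,0,0],[0,0,0],[0,0,0],[0,0,0],[0,0,0],[0,0,0]],"turn":[-0.03,-0.03,-0.03,-0.03,-0.03,-0.03,-0.03,-0.03,-0.03,-0.03,-0.002,0]}' >/dev/null; python3 s.py
python3 -m crank '{"grip":[1,1,1,1,1,1,1,1,1,1,1,1],"translation":[[0,0,0],[0,0,0],[0,0,0],[0,0,0],[0,0,0],[0,0,-0.5],[0,0,-1],[0,0,-1],[0,0,-1],[0,0,-1],[0,0,-1],[0,0,-1]],"turn":[0,0,0,0,0,0,0,0,0,0,0,0]}'
python3 -m crank '{"grip":[1,1,1,1,1,1,1,1,1,1,1],"translation":[[0,-1,0],[0,-1,0],[0,-1,0],[0,-1,0],[0,-1,0],[0,-1,0],[0,-1,0],[0,-1,0],[0,-1,0],[0,-1,0],[0,0,0]],"turn":[0,0,0,0,0,0,0,0,0,0,0]}'
python3 - <<'E'
from h import *
a=r.capture("top")[180:260,250:330];b=r.capture("side")[160:240,305:385]
cv2.imwrite("pics/c3.png",cv2.resize(np.hstack([a,b]),None,fx=5,fy=5,interpolation=cv2.INTER_CUBIC))
E
```

```text
cw deg 30.06 tz -0.0030906673400424127 F [0.6313 2.3341 4.6002] w 0.05166855219082341 q6 -43.14229752016785 eff6 -0.007605241262353957
clock: 14.15
eef_pos: [0.4829, 0.085, 0.4983]
orientation: [[-0.705, 0.71, 0.001], [0.71, 0.705, -0.0], [-0.001, 0.001, -1.0]]
ft_force: [0.1, -0.7, -0.5]
grip_width: 0.0945
finger_force: 0.0
clock: 15.25
eef_pos: [0.3387, -0.0567, 0.4962]
orientation: [[-0.702, 0.712, -0.002], [0.712, 0.702, -0.001], [0.001, -0.002, -1.0]]
ft_force: [0.1, -0.1, -0.3]
grip_width: 0.0936
finger_force: 0.0
```

View pics/c3.png

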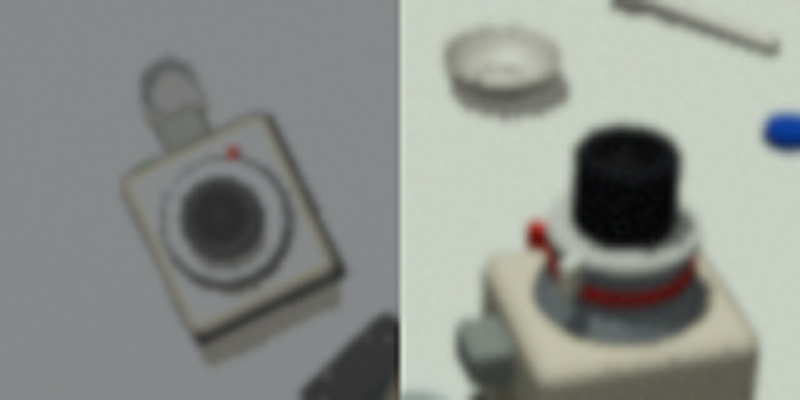

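The red tab is at (233,153) in the top crop, and the white tab at (570,272) in the side crop, well separated. I'll check the distance in numbers.

```bash
python3 - <<'E'
from h import *
A=np.array([.4825,.0852])
R=ray("top",233.5/5-.5+250,153.5/5-.5+180,.146)
W=ray("side",(570.5-400)/5-.5+305,272.5/5-.5+160,.146)
for p in(R,W): d=p[:2]-A; print(p,np.hypot(*d),np.degrees(np.arctan2(d[1],d[0])))
for a in (59,89.0): print(a,proj("side",[A[0]+.046*np.cos(np.radians(a)),A[1]+.046*np.sin(np.radians(a)),.146]))
print(np.linalg.norm(R-W),r.get_obs()["clock"])
E
```

```text
[0.529  0.0822 0.146 ] 0.04659476982028675 -3.7064728956346964
[0.5059 0.1173 0.146 ] 0.03973218540316699 54.00144392006628
59 [337.9668 215.6526]
89.0 [346.6649 218.4006]
0.04209092211391239 15.35
```

```bash
python3 -c "
from cell import r
print(r.finish_job())"
```

```text
the job is handed in; nothing more can be done
None
```

The job is handed in: I felt the burrs touch and stopped 84° clockwise of the start at about 0.19 N m, then backed the ring off to the notch 54° back (the nearest to two clicks) and let go, with the tabs about 42 mm apart by camera and 49 mm by wrist angle (limits 40 to 63 mm).

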